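# Load the tube mixer and hold its enabling switch in the run position

## Task

Take the red-capped container from the rack and lower it right down into the mixer's one-dot pocket, then do the same with the blue-capped one in the two-dot pocket, lowering each all the way before letting go. Then press the plunger on the yellow box with the gripper's fingers to its run position, 10 mm down, half of its travel (green part of the stem at the collar), never on towards the bottom where it trips, and keep it there: finish while still holding it pressed. Leave the white-capped containers, the glassware, the bottle and the parcel where they are.

Things in the scene. Friction and masses are not known exactly. Their poses are not given: they have to be found in the camera images.
- red_tube_center (a point): Red-capped screw-capped sample container standing upright: 85 mm tall in all, clear body 25 mm in diameter, red cap 28 mm in diameter over the top 25 mm, about 50 g. Starts in some hole of the white rack, its foot 6 mm above the table. The point is its centre: on its axis, 42.5 mm above its foot; z is up its axis.
- blue_tube_center (a point): Blue-capped screw-capped sample container standing upright: 85 mm tall in all, clear body 25 mm in diameter, blue cap 28 mm in diameter over the top 25 mm, about 50 g. Starts in some hole of the white rack, its foot 6 mm above the table. The point is its centre: on its axis, 42.5 mm above its foot; z is up its axis.
- white_tube_a_center (a point): White-capped screw-capped sample container standing upright: 85 mm tall in all, clear body 25 mm in diameter, white cap 28 mm in diameter over the top 25 mm, about 50 g. Stands in the rack and stays there. The point is its centre: on its axis, 42.5 mm above its foot; z is up its axis.
- white_tube_b_center (a point): White-capped screw-capped sample container standing upright: 85 mm tall in all, clear body 25 mm in diameter, white cap 28 mm in diameter over the top 25 mm, about 50 g. Stands in the rack and stays there. The point is its centre: on its axis, 42.5 mm above its foot; z is up its axis.
- white_tube_c_center (a point): White-capped screw-capped sample container standing upright: 85 mm tall in all, clear body 25 mm in diameter, white cap 28 mm in diameter over the top 25 mm, about 50 g. Stands in the mixer's three-dot pocket and stays there. The point is its centre: on its axis, 42.5 mm above its foot; z is up its axis.
- pocket1 (a point): Pocket 1 of the mixer: one white dot on the blue strip in front of it, as many black ones on the block behind it (+x side). The point is the centre of its mouth, 92 mm above the table; 30 mm in diameter, chamfered, 35 mm deep, flat floor: a seated container stands out 50 mm. Pockets lie 60 mm apart along y, pocket 1 towards +y; x points from the blue strip to the pockets.
- pocket2 (a point): Pocket 2 of the mixer: two white dots on the blue strip in front of it, as many black ones on the block behind it (+x side). The point is the centre of its mouth, 92 mm above the table; 30 mm in diameter, chamfered, 35 mm deep, flat floor: a seated container stands out 50 mm. Pockets lie 60 mm apart along y, pocket 1 towards +y; x points from the blue strip to the pockets.
- pocket3 (a point): Pocket 3 of the mixer: three white dots on the blue strip in front of it, as many black ones on the block behind it (+x side). The point is the centre of its mouth, 92 mm above the table; 30 mm in diameter, chamfered, 35 mm deep, flat floor: a seated container stands out 50 mm. Pockets lie 60 mm apart along y, pocket 1 towards +y; x points from the blue strip to the pockets.
- mixer: Tube mixer, fixed: white casing 150 x 215 mm, top 50 mm above the table, carrying an aluminium block 75 x 190 mm with the three pockets, block top 92 mm above the table. Origin at table level under the middle of the casing; x points from the blue strip with the white dots to the pockets, which lie 18 mm on the +x side of the origin.
- rack: White plastic rack, fixed, 125 x 190 mm, top 42 mm above the table, with 2 x 3 through holes 30 mm in diameter, 60 mm apart both ways (x = -30 and 30 mm, y = -60, 0 and 60 mm in its frame), floor 6 mm above the table. Origin at table level under its middle.
- pod: Yellow box 90 x 90 mm, 46 mm high, fixed: the mixer's three-position enabling switch. A black collar 48 mm in diameter rises to 54 mm; the plunger stands upright in its middle. Origin at table level under the middle.
- plunger_top (a point): Centre of the flat top of the plunger's black mushroom head (46 mm in diameter, 11 mm thick), 87 mm above the table when not pressed. Under the head the stem is white from 0 to 7 mm, green from 7 to 13 mm and red above that, counted from the collar when not pressed.
- plunger (a joint): How far the plunger is pressed straight down, in m: 0 released, 0.020 bottomed. A spring lifts it again: about 2 N to start it, 5 N at 10 mm, 8 N at the bottom. It is in its run position at 0.010 (the green part of the stem is at the collar's rim); near the bottom it trips.
- flask: Closed conical glass flask, 84 mm in diameter at the foot, 130 mm tall, loose on the bench; leave it alone. Origin at the centre of its underside.
- dish: Open shallow round glass dish, 90 mm in diameter, 16 mm high, loose on the bench; leave it alone. Origin at the centre of its underside.
- beaker: Glass beaker, 68 mm in diameter, 90 mm tall, loose on the bench; leave it alone. Origin at the centre of its underside.
- reagent: Amber bottle with a blue cap, 64 mm in diameter, 120 mm tall, loose on the bench; leave it alone. Origin at the centre of its underside.
- parcel: Brown evidence parcel, 130 x 200 x 50 mm, loose on the bench; leave it alone. Origin at the centre of its underside.
Not all that is in view belongs to the job. Several things have the shape of the pod; the one meant has the colours described above.

How it is judged:
By the outcome, as a careful person would: the job done as asked, in the order asked, and still so for the second after the job is handed in, while the arm keeps its last pose, push and grip.
It also fails if it takes over 72 s, if anything falls off the work surface, if the arm or the gripper's body presses on something with over 40 N, if the wrist force passes 120 N, or if a joint passes its speed limit or range.

## Robot

A 6-joint arm with a two-finger parallel gripper is mounted at the origin on the work surface. World frame = base frame: x ahead of the robot, y to its left, z up, the work surface at z = 0. Lengths are in m, angles in degrees, forces in N, time in s.
With the tool pointing down it reaches from about 0.375 to 0.9 m from the base axis. Payload 3.1 kg.
Tool frame: the origin (TCP) lies on the centre line of the jaws, within the pads' length; the fingertips stand 11 mm ahead of it and the grasp point (between the pads) lies 8 mm behind it; z points along the fingers, y is the line along which they close (so a half turn about z gives the same grasp; the last joint's range is limited). The gripper opens to 87 mm and grips with 3 to 60 N. Pads are 19 mm wide; open, the fingers measure 117 mm over their backs; the gripper's body (75 mm by 190 mm) begins 51 mm behind the grasp point.
Start: joints at [-86.316, 30.224, 82.088, -0, 67.689, -10.227], TCP at [0.15, -0.607, 0.234] pointing down, gripper open.
Joint ranges: [-176.69, 176.69], [-43.24, 126.21], [12.49, 139.97], [-82, 262], [0, 151.66], [-163.58, 163.58]. Speed limits (degrees/s): [159.86, 159.86, 180, 180, 180, 180].

## Interface

Orientations are given as a 3x3 rotation matrix whose columns are the frame's x, y, z axes.
In Python, from rig import * gives the robot as it stands.
- The arm moves only by the shell command python3 -m inch 'ROWS'. ROWS is JSON, a list of rows, each an object of numbers: "gripper": the opening in per cent of the stroke, from 0 (shut) to 100 (fully open); "dx", "dy", "dz": the shift along the tool's x, y, z in mm; "turn": the turn about the tool's z in rad. A call has 1 to 12 rows; each row is the pose to reach, as a shift and turn from the pose commanded when the call began, along the tool's axes at that moment; what a row does not reach only later rows make up. A row lasts 1/10 s, in which the tool goes at most 50 mm and 8.59 degrees, less where a joint would pass 70% of its speed; a pose out of reach is approached as far as the arm can. A call with a gripper value outside its range is refused whole. The fingers move at their own pace and stop on an object; the grip force is fixed at half the most. Time passes only in rows, so rows that repeat a pose let the fingers close. It gives the time, the measured TCP pose, the force and the opening at its end, in the units of the state.
- read_state(): the state, without advancing time (a new reading comes with each control period).
- capture(name): name is "side" or "top" or "wrist"; returns the picture (480x640x3 uint8, red, green, blue); there is no depth.
- get_calibration(name): a dict with "camera_matrix" (3x3 intrinsics, pixels), "world_to_cam" (4x4, takes a point from world to camera coordinates); the wrist camera has in their place "T_tool_cam" (4x4, takes a point from camera to tool coordinates, whose origin is the TCP and whose axes are the flange's). Camera axes: x right, y down, z forward; pixel columns grow to the right and rows downward; lengths in m; the calibration is good to about 2 mm. The wrist camera is an equidistant fisheye: a pixel r from the principal point sees the ray r / f radians off the axis. A picture is of the moment at which its call begins: read the wrist's pose just before it. get_calibration takes no time and is no camera call.
- hand_in(): hands the job in, once; it reports no verdict.
Trained networks look in the newest picture that a camera, given by its name, has taken for a name from the list of things; names that differ only in an ending like _2 or _b are one class to them, and where a whole thing is asked for, a point or a joint stands for the part that bears it (a point fixed in the world has none). Each returns a list of dicts, best first, with "score" (0 to 1); they miss things now and then, are a little off and sometimes report something else, mostly with a low value. They report only what shows in the picture. A call takes as long as a camera call. They do not tell look-alikes from the thing itself.
- recognise(camera, query): "extent" ([centre column, centre row, width, height] in pixels, round what is visible of it).
The state is a dict: "time_s": time; "joint_positions": joint angles; "qvel": joint speeds; "tau": joint torques, N m; "position": TCP position; "tcp_rot": TCP orientation; "force": force on the tool from outside, world axes, zero at the start; "moment": the same for the moment, N m; "opening": opening from 0.0 (shut) to 1.0 (fully open).
Only numpy, scipy, OpenCV 4.12 (cv2) and the standard library are available. Lean on these libraries where they do the work, as an engineer would, in place of code of your own. Each camera call takes 0.05 s, during which the arm holds its last target. There are 200 camera calls.

## Working session

There is one attempt and no reset: what is moved stays moved. The work goes in short steps, Python scripts to look and compute and a shell command to move; the robot and the scene stay as the last step left them, time stands still between calls to the robot, and variables do not carry over. Pictures are saved under pics/ and viewed, on a budget of 10 in all, crops included, one or two more only if the job needs it, and the job is handed in when it is done.

```bash
ls; mkdir -p pics; python3 - <<'E'
from rig import *
import cv2,numpy as np
s=read_state();print(s['position'],s['tcp_rot'],s['opening'],s['time_s'])
ims=[]
for n in ['side','top']:
    im=capture(n);cv2.imwrite(f'pics/{n}0.png',im[:,:,::-1])
    c=get_calibration(n);print(n,np.round(c['camera_matrix'],1).tolist(),np.round(c['world_to_cam'],3).tolist())
    for q in ['red_tube_center','pocket1','mixer','rack','pod','plunger_top']:
        try:print(q,[(np.round(d['extent']).tolist(),round(d['score'],2)) for d in recognise(n,q)][:7])
        except Exception as e:print(q,e)
print(get_calibration('wrist'))
E
```

```text
pics
[ 0.15023726 -0.605951    0.23258306] [[ 9.70669341e-01  2.40418402e-01 -1.51637528e-04]
 [ 2.40418171e-01 -9.70667064e-01  2.13380631e-03]
 [ 3.65816748e-04 -2.10767678e-03 -9.99997712e-01]] 1.0037620823925586 0.0
side [[625.0, 0.0, 322.0], [0.0, 625.0, 237.8], [0.0, 0.0, 1.0]] [[-0.979, -0.202, -0.014, 0.558], [-0.111, 0.592, -0.798, 0.148], [0.169, -0.78, -0.602, 1.588], [0.0, 0.0, 0.0, 1.0]]
red_tube_center [([341.0, 337.0, 4.0, 24.0], 0.7)]
pocket1 [([350.0, 204.0, 76.0, 70.0], 0.59), ([345.0, 248.0, 20.0, 20.0], 0.5)]
mixer [([349.0, 205.0, 73.0, 69.0], 0.55)]
rack [([338.0, 333.0, 81.0, 79.0], 0.65), ([334.0, 434.0, 46.0, 37.0], 0.48)]
pod [([347.0, 261.0, 35.0, 46.0], 0.86), ([403.0, 257.0, 39.0, 41.0], 0.79)]
plunger_top [([405.0, 241.0, 15.0, 16.0], 0.8), ([345.0, 251.0, 16.0, 16.0], 0.79), ([336.0, 433.0, 48.0, 36.0], 0.19)]
top [[575.6, 0.0, 314.4], [0.0, 575.6, 241.3], [0.0, 0.0, 1.0]] [[0.005, -1.0, 0.004, -0.036], [-0.997, -0.005, -0.074, 0.569], [0.074, -0.004, -0.997, 1.761], [0.0, 0.0, 0.0, 1.0]]
red_tube_center [([202.0, 276.0, 9.0, 9.0], 0.58)]
pocket1 [([391.0, 251.0, 82.0, 66.0], 0.65)]
mixer [([391.0, 251.0, 83.0, 63.0], 0.82), ([304.0, 260.0, 34.0, 32.0], 0.32)]
rack [([227.0, 273.0, 69.0, 61.0], 0.83)]
pod [([322.0, 309.0, 30.0, 33.0], 0.96), ([305.0, 263.0, 35.0, 33.0], 0.91)]
plunger_top [([304.0, 261.0, 14.0, 14.0], 0.71), ([321.0, 311.0, 10.0, 14.0], 0.54)]
{'camera_matrix': array([[371.64829954,   0.        , 318.39891542],
       [  0.        , 371.64829954, 245.28807297],
       [  0.        ,   0.        ,   1.        ]]), 'T_tool_cam': array([[ 2.87007441e-04, -9.68886690e-01, -2.47504546e-01,
         6.57984110e-02],
       [ 9.99999943e-01,  3.21730947e-04, -9.98503180e-05,
        -7.58394804e-04],
       [ 1.76373516e-04, -2.47504503e-01,  9.68886727e-01,
        -1.50255814e-01],
       [ 0.00000000e+00,  0.00000000e+00,  0.00000000e+00,
         1.00000000e+00]])}
```

```bash
python3 - <<'E'
import cv2
a=cv2.imread('pics/top0.png');b=cv2.imread('pics/side0.png')
cv2.imwrite('pics/t1.png',cv2.resize(a[190:370,160:460],(800,480),interpolation=3))
cv2.imwrite('pics/s1.png',cv2.resize(b[150:450,230:480],(500,600),interpolation=3))
E
```

```text
(no output)
```

View pics/t1.png

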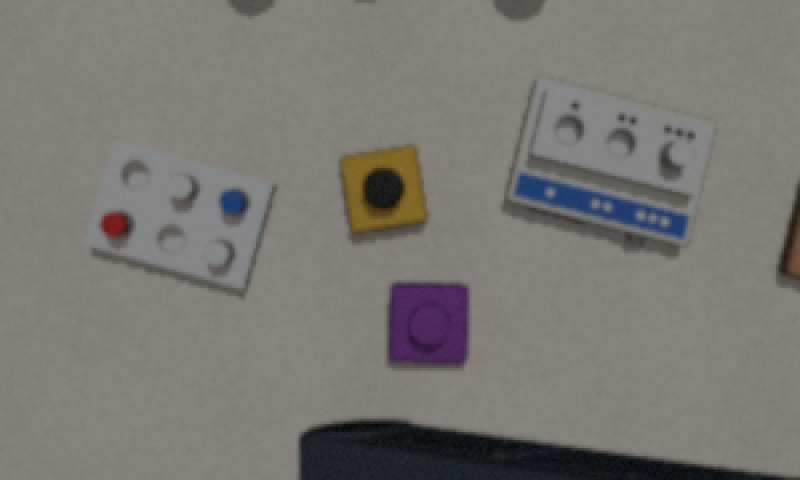

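View pics/s1.png

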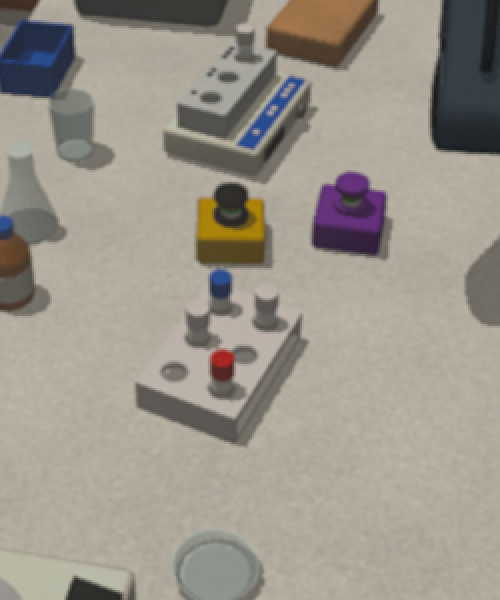

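Top crop, scaled from (160,190): the red cap is at about (203,274), and the blue cap at (247,266), in the rack. Pockets 1 and 2 are at about (373,238) and (393,244), with the dots confirming which is which.

Look-alikes:
- **Red tube:** white caps at (228,261) and (242,286).
- **Blue tube:** the blue-capped amber bottle, the blue tray and the mixer's blue strip.
- **Pod:** the yellow box with the black head at (304,261) is the one meant, and the purple box at (321,311) is the decoy.

The side crop agrees with all of this.

```bash
cat > h.py <<'E'
from rig import *
import cv2,numpy as np
def ray(name,px,state=None):
    c=get_calibration(name);K=np.array(c['camera_matrix'])
    v=np.array([(px[0]-K[0,2])/K[0,0],(px[1]-K[1,2])/K[1,1]])
    if name=='wrist':
        r=np.hypot(*v);d=np.array([*(v*(np.sin(r)/max(r,1e-9))),np.cos(r)])
        T=np.array(c['T_tool_cam']);R=np.array(state['tcp_rot'])
        return R@T[:3,3]+np.array(state['position']),R@T[:3,:3]@d
    W=np.array(c['world_to_cam']);R=W[:3,:3]
    return -R.T@W[:3,3],R.T@np.array([*v,1])
def at(name,px,z,state=None):
    o,d=ray(name,px,state);return (o+d*(z-o[2])/d[2])[:2]
def proj(P,state):
    c=get_calibration('wrist');K=np.array(c['camera_matrix']);T=np.array(c['T_tool_cam'])
    t=np.array(state['tcp_rot']).T@(np.array(P)-state['position']);q=T[:3,:3].T@(t-T[:3,3])
    a=np.arctan2(np.hypot(q[0],q[1]),q[2]);n=q[:2]/np.hypot(q[0],q[1])
    return K[:2,2]+K[0,0]*a*n
def blobs(im,kind):
    h=cv2.cvtColor(im,cv2.COLOR_RGB2HSV);H,S,V=[h[...,i].astype(int) for i in range(3)]
    m={'red':((H<8)|(H>172))&(S>130)&(V>50),'blue':(H>100)&(H<125)&(S>120)&(V>50),'yellow':(H>15)&(H<32)&(S>120)&(V>70)}[kind]
    n,l,st,ce=cv2.connectedComponentsWithStats(m.astype(np.uint8))
    return [(ce[i].round(1).tolist(),st[i].tolist()) for i in range(1,n) if st[i,4]>25]
E
python3 - <<'E'
from h import *
im=cv2.imread('pics/top0.png')[:,:,::-1].copy()
for k in ['red','blue','yellow']:
    for c,s in blobs(im,k):print(k,c,s,at('top',c,.087).round(4))
for n,p,z in [('p1',(373.4,238),.092),('p2',(392.9,243.6),.092),('plg',(303.6,260.5),.087)]:print(n,at('top',p,z).round(4))
im=cv2.imread('pics/side0.png')[:,:,::-1].copy()
for c,s in blobs(im,'red'):print('side red',c,s,at('side',c,.0785).round(4))
for c,s in blobs(im,'blue'):print('side blue',c,s,at('side',c,.0785).round(4))
E
```

```text
red [202.4, 273.7] [198, 270, 10, 9, 62] [0.4661 0.2986]
blue [419.6, 140.4] [399, 125, 43, 29, 998] [ 0.8719 -0.3496]
blue [155.7, 139.9] [147, 132, 18, 17, 253] [0.8684 0.4473]
blue [251.2, 172.1] [247, 168, 10, 9, 71] [0.7719 0.1579]
blue [383.4, 266.3] [354, 256, 63, 23, 383] [ 0.4909 -0.2387]
blue [246.9, 265.4] [243, 262, 9, 8, 56] [0.4914 0.167 ]
yellow [303.3, 260.7] [288, 245, 32, 32, 618] [ 5.063e-01 -5.000e-04]
p1 [ 0.5747 -0.2086]
p2 [ 0.5584 -0.2666]
plg [ 0.5069 -0.0013]
side red [340.8, 331.7] [336, 325, 11, 15, 134] [0.4652 0.2952]
side blue [413.8, 60.9] [366, 0, 98, 132, 11254] [ 0.4447 -1.3313]
side blue [549.9, 69.7] [498, 0, 106, 142, 9872] [-0.1104 -1.3283]
side blue [246.3, 174.6] [229, 160, 37, 36, 563] [ 0.8717 -0.3114]
side blue [364.2, 207.3] [350, 189, 32, 35, 210] [ 0.4872 -0.2001]
side blue [230.5, 261.9] [226, 258, 10, 8, 62] [0.7846 0.106 ]
side blue [339.8, 288.9] [335, 285, 10, 8, 63] [0.4929 0.1554]
side blue [141.7, 359.0] [129, 350, 27, 19, 397] [0.8676 0.4547]
```

```bash
python3 -m inch '[{"dx":418,"dy":-315},{"dx":418,"dy":-315},{"dx":418,"dy":-315},{"dx":418,"dy":-315},{"dx":418,"dy":-315},{"dx":418,"dy":-315},{"dx":418,"dy":-315},{"dx":418,"dy":-315},{"dx":418,"dy":-315},{"dx":418,"dy":-315},{"dx":418,"dy":-315},{"dx":418,"dy":-315}]'
python3 - <<'E'
from h import *
s=read_state();im=capture('wrist');cv2.imwrite('pics/w1.png',im[:,:,::-1])
print(s['position'],s['force'],s['time_s'])
for q in ['pocket1','mixer','plunger_top','pod']:
    print(q,[(np.round(d['extent'],1).tolist(),round(d['score'],2)) for d in recognise('wrist',q)][:5])
print(blobs(im,'blue'),blobs(im,'yellow'))
for P in [(.5747,-.2086,.092),(.5584,-.2666,.092),(.5069,-.0013,.087)]:print(proj(P,s))
E
```

```text
[ 0.15025961 -0.60664944  0.23357182] [-0.66658838  0.1183532   0.75094742] 0.7
pocket1 []
mixer []
plunger_top []
pod []
[] [([120.4, 315.4], [114, 287, 18, 57, 429]), ([517.3, 315.7], [509, 287, 14, 56, 280]), ([560.5, 348.4], [554, 347, 14, 4, 37]), ([534.4, 352.6], [523, 350, 22, 7, 82]), ([473.3, 363.1], [466, 361, 14, 5, 37]), ([394.1, 368.8], [386, 367, 15, 6, 53]), ([307.2, 370.9], [297, 369, 17, 7, 62]), ([472.6, 471.6], [471, 461, 4, 19, 51])]
[  84.32931983 -167.98305433]
[ 115.74502522 -168.31153629]
[-32.41800961 -95.22712769]invalid input
```

View pics/w1.png

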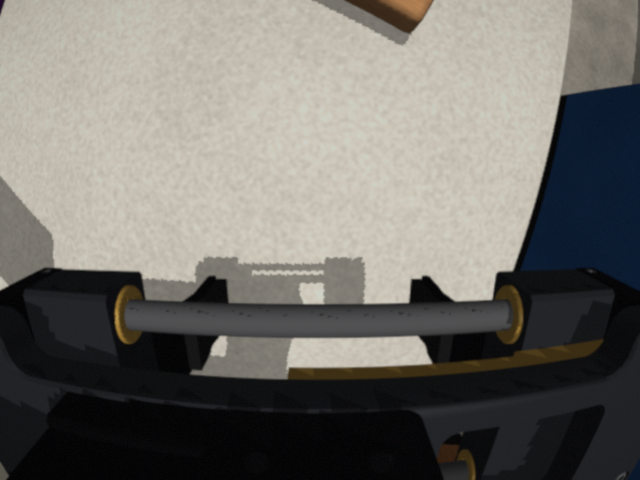

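The wrist picture showed only bench: the arm had not moved, because the rows were refused. I'll supply all the fields. (3 viewed)

```bash
python3 -m inch '[{"gripper":70,"dx":418,"dy":-315,"dz":0,"turn":0},{"gripper":70,"dx":418,"dy":-315,"dz":0,"turn":0},{"gripper":70,"dx":418,"dy":-315,"dz":0,"turn":0},{"gripper":70,"dx":418,"dy":-315,"dz":0,"turn":0},{"gripper":70,"dx":418,"dy":-315,"dz":0,"turn":0},{"gripper":70,"dx":418,"dy":-315,"dz":0,"turn":0},{"gripper":70,"dx":418,"dy":-315,"dz":0,"turn":0},{"gripper":70,"dx":418,"dy":-315,"dz":0,"turn":0},{"gripper":70,"dx":418,"dy":-315,"dz":0,"turn":0},{"gripper":70,"dx":418,"dy":-315,"dz":0,"turn":0},{"gripper":70,"dx":418,"dy":-315,"dz":0,"turn":0},{"gripper":70,"dx":418,"dy":-315,"dz":0,"turn":0}]'
cat > look.py <<'E'
import sys
from h import *
s=read_state();im=capture('wrist');cv2.imwrite(f'pics/{sys.argv[1]}.png',im[:,:,::-1])
print(np.round(s['position'],4),np.round(s['force'],1),s['time_s'],round(s['opening'],3));print(np.round(s['tcp_rot'],3).tolist())
for q in sys.argv[2:]:
    print(q,[(np.round(d['extent'],1).tolist(),round(d['score'],2)) for d in recognise('wrist',q)][:5])
for k in ('red','blue','yellow'):print(k,[b for b in blobs(im,k) if b[1][4]>80])
for P in [(.5747,-.2086,.092),(.5584,-.2666,.092),(.5069,-.0013,.087),(.466,.297,.091),(.492,.166,.091)]:print(proj(P,s).round(1))
import json;json.dump({k:np.array(s[k]).tolist() for k in('position','tcp_rot')},open(f'pics/{sys.argv[1]}.json','w'))
E
python3 look.py w2 pocket1 plunger_top
```

```text
time_s: 2.15
position: [0.482, -0.1977, 0.2337]
tcp_rot: [[0.969, 0.245, 0.001], [0.245, -0.969, 0.0], [0.001, 0.0, -1.0]]
force: [-0.8, 0.4, 0.1]
opening: 0.695
[ 0.482  -0.1977  0.2337] [-0.8  0.4  0.1] 2.15 0.695
[[0.969, 0.245, 0.001], [0.245, -0.969, 0.0], [0.001, 0.0, -1.0]]
pocket1 [([395.5, 178.1, 265.7, 233.8], 0.82)]
plunger_top [([113.5, 154.7, 45.0, 50.5], 0.92)]
red []
blue [([4.4, 148.6], [0, 138, 11, 22, 207]), ([363.0, 227.0], [273, 170, 191, 121, 5054]), ([635.3, 472.1], [628, 459, 12, 21, 140])]
yellow [([149.4, 154.6], [98, 111, 89, 90, 5326]), ([171.3, 317.2], [162, 287, 24, 61, 765]), ([465.6, 317.2], [453, 288, 22, 60, 706]), ([413.7, 366.0], [225, 345, 353, 34, 3812])]
[362.2 125.9]
[426.  165.8]
[110.5 154.9]
[-67.4 156.3]
[-10.3 146.9]
```

View pics/w2.png

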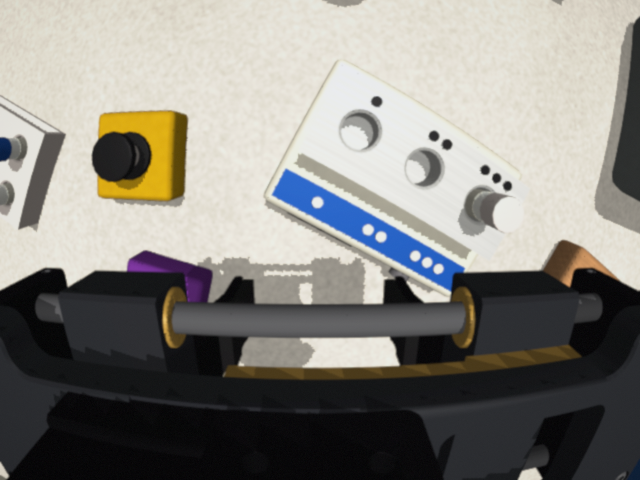

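The picture shows pocket 1 (one dot) at about (360.5,131), pocket 2 at (424,167.5) and the plunger head at (115,157), all close to prediction. The red tube is next. (4 viewed)

```bash
python3 - <<'E'
from h import *
import json
s=json.load(open('pics/w2.json'))
a=at('wrist',(360.5,131),.092,s);b=at('wrist',(424,167.5),.092,s)
print(a,b,np.linalg.norm(a-b),at('wrist',(114.5,156),.087,s))
im=cv2.imread('pics/w2.png');g=cv2.cvtColor(im,6)
c=cv2.HoughCircles(cv2.medianBlur(g,3)[90:210,320:470],cv2.HOUGH_GRADIENT,1,30,param1=120,param2=12,minRadius=15,maxRadius=26)
print(c+np.array([320,90,0]))
d=np.array([.466,.2975])-np.array([.482,-.1977]);R=np.array(s['tcp_rot']);print((R[:2,:2].T@d).round(4))
E
```

```text
[ 0.57041056 -0.20830327] [ 0.55659625 -0.26534999] 0.058695515713158675 [ 0.50665599 -0.00581456]
[[[423.5        167.5         17.39999962]
  [358.5        131.5         20.20000076]]]
[ 0.106 -0.484]
```

```bash
python3 -m inch '[{"gripper":60,"dx":46,"dy":-484,"dz":0,"turn":0},{"gripper":60,"dx":46,"dy":-484,"dz":0,"turn":0},{"gripper":60,"dx":46,"dy":-484,"dz":0,"turn":0},{"gripper":60,"dx":46,"dy":-484,"dz":0,"turn":0},{"gripper":60,"dx":46,"dy":-484,"dz":0,"turn":0},{"gripper":60,"dx":46,"dy":-484,"dz":0,"turn":0},{"gripper":60,"dx":46,"dy":-484,"dz":0,"turn":0},{"gripper":60,"dx":46,"dy":-484,"dz":0,"turn":0},{"gripper":60,"dx":46,"dy":-484,"dz":0,"turn":0},{"gripper":60,"dx":46,"dy":-484,"dz":0,"turn":0},{"gripper":60,"dx":46,"dy":-484,"dz":0,"turn":0},{"gripper":60,"dx":46,"dy":-484,"dz":0,"turn":0}]'
python3 look.py w3 red_tube_center
python3 -c "
import cv2;cv2.imwrite('pics/w3c.png',cv2.imread('pics/w3.png')[:330,100:600])"
```

```text
time_s: 3.5
position: [0.4088, 0.2796, 0.2334]
tcp_rot: [[0.971, 0.241, -0.0], [0.241, -0.971, -0.001], [-0.0, 0.001, -1.0]]
force: [0.3, 0.3, -0.6]
opening: 0.602
[0.4088 0.2796 0.2334] [ 0.3  0.3 -0.6] 3.5 0.602
[[0.971, 0.241, -0.0], [0.241, -0.971, -0.001], [-0.0, 0.001, -1.0]]
red_tube_center [([313.4, 162.7, 32.3, 33.4], 0.88)]
red [([311.5, 163.6], [295, 147, 34, 34, 897])]
blue [([467.5, 175.0], [450, 160, 36, 32, 910])]
yellow [([565.3, 199.8], [531, 159, 82, 85, 4259]), ([187.7, 317.7], [179, 288, 21, 61, 675]), ([451.9, 319.0], [444, 288, 14, 61, 421]), ([532.5, 353.8], [515, 349, 33, 11, 184]), ([503.4, 358.1], [481, 353, 41, 13, 277]), ([466.2, 361.7], [449, 356, 33, 14, 241]), ([218.2, 368.9], [208, 365, 19, 11, 146]), ([435.4, 367.8], [419, 364, 30, 10, 181]), ([262.6, 371.2], [245, 366, 34, 12, 206]), ([347.7, 371.2], [287, 366, 115, 13, 518])]
[711.1 206.6]
[723.2 229.7]
[609.4 209.5]
[315.3 160. ]
[475.7 172.6]
```

View pics/w3c.png

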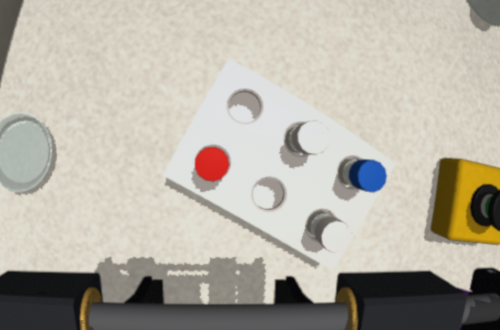

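The crop shows the red cap at about (312,163), clear on both finger sides, and blue with its two white neighbours. (5 viewed)

```bash
python3 - <<'E'
from h import *
import json
s=json.load(open('pics/w3.json'));R=np.array(s['tcp_rot']);p=np.array(s['position'])
for px,z in [((312,163.6),.09),((468.5,175.5),.09)]:
    P=at('wrist',px,z,s);print(P,(R[:2,:2].T@(P-p[:2])).round(4))
E
```

```text
[0.46260945 0.29881173] [ 0.0568 -0.0057]
[0.48781872 0.17128331] [0.0506 0.1241]
```

```bash
python3 -m inch '[{"gripper":60,"dx":58,"dy":-6,"dz":0,"turn":0},{"gripper":60,"dx":58,"dy":-6,"dz":0,"turn":0},{"gripper":60,"dx":58,"dy":-6,"dz":40,"turn":0},{"gripper":60,"dx":58,"dy":-6,"dz":80,"turn":0},{"gripper":60,"dx":58,"dy":-6,"dz":110,"turn":0},{"gripper":60,"dx":58,"dy":-6,"dz":135,"turn":0},{"gripper":60,"dx":58,"dy":-6,"dz":150,"turn":0},{"gripper":60,"dx":58,"dy":-6,"dz":160,"turn":0},{"gripper":60,"dx":58,"dy":-6,"dz":163,"turn":0},{"gripper":60,"dx":58,"dy":-6,"dz":163,"turn":0}]' && python3 -m inch '[{"gripper":0,"dx":0,"dy":0,"dz":0,"turn":0},{"gripper":0,"dx":0,"dy":0,"dz":0,"turn":0},{"gripper":0,"dx":0,"dy":0,"dz":0,"turn":0},{"gripper":0,"dx":0,"dy":0,"dz":0,"turn":0},{"gripper":0,"dx":0,"dy":0,"dz":0,"turn":0},{"gripper":0,"dx":0,"dy":0,"dz":0,"turn":0}]'
```

```text
time_s: 4.6
position: [0.464, 0.2996, 0.0707]
tcp_rot: [[0.971, 0.239, 0.0], [0.239, -0.971, -0.0], [0.0, 0.0, -1.0]]
force: [0.0, 1.2, 0.0]
opening: 0.6
time_s: 5.2
position: [0.4638, 0.3004, 0.071]
tcp_rot: [[0.971, 0.241, 0.001], [0.241, -0.971, 0.0], [0.001, -0.0, -1.0]]
force: [0.4, -0.2, 3.3]
opening: 0.315
```

```bash
python3 -m inch '[{"gripper":0,"dx":0,"dy":0,"dz":-20,"turn":0},{"gripper":0,"dx":0,"dy":0,"dz":-50,"turn":0},{"gripper":0,"dx":0,"dy":0,"dz":-90,"turn":0},{"gripper":0,"dx":0,"dy":0,"dz":-130,"turn":0},{"gripper":0,"dx":0,"dy":0,"dz":-150,"turn":0}]' && python3 -m inch '[{"gripper":0,"dx":-5,"dy":30,"dz":0,"turn":0},{"gripper":0,"dx":-78,"dy":519,"dz":0,"turn":0},{"gripper":0,"dx":-78,"dy":519,"dz":0,"turn":0},{"gripper":0,"dx":-78,"dy":519,"dz":0,"turn":0},{"gripper":0,"dx":-78,"dy":519,"dz":0,"turn":0},{"gripper":0,"dx":-78,"dy":519,"dz":0,"turn":0},{"gripper":0,"dx":-78,"dy":519,"dz":0,"turn":0},{"gripper":0,"dx":-78,"dy":519,"dz":0,"turn":0},{"gripper":0,"dx":-78,"dy":519,"dz":0,"turn":0},{"gripper":0,"dx":-78,"dy":519,"dz":0,"turn":0},{"gripper":0,"dx":-78,"dy":519,"dz":0,"turn":0},{"gripper":0,"dx":-78,"dy":519,"dz":0,"turn":0}]' && python3 -m inch '[{"gripper":0,"dx":0,"dy":0,"dz":0,"turn":0},{"gripper":0,"dx":0,"dy":0,"dz":0,"turn":0}]'
python3 look.py w4 pocket1
```

```text
time_s: 5.7
position: [0.4647, 0.3009, 0.2238]
tcp_rot: [[0.971, 0.241, 0.005], [0.241, -0.971, 0.002], [0.005, -0.001, -1.0]]
force: [1.2, 0.3, -0.4]
opening: 0.315
time_s: 6.9
position: [0.5137, -0.2287, 0.2205]
tcp_rot: [[0.972, 0.235, 0.003], [0.235, -0.972, -0.004], [0.002, 0.005, -1.0]]
force: [-1.0, 0.6, -0.8]
opening: 0.314
time_s: 7.1
position: [0.5117, -0.2209, 0.22]
tcp_rot: [[0.971, 0.241, -0.002], [0.241, -0.971, 0.002], [-0.001, -0.002, -1.0]]
force: [0.3, 0.0, -0.9]
opening: 0.313
[ 0.5117 -0.2209  0.22  ] [ 0.3  0.  -0.9] 7.1 0.313
[[0.971, 0.241, -0.002], [0.241, -0.971, 0.002], [-0.001, -0.002, -1.0]]
pocket1 [([367.3, 192.1, 276.8, 220.4], 0.84), ([21.1, 192.2, 42.3, 124.0], 0.67), ([85.5, 186.5, 45.5, 50.2], 0.5)]
red [([318.3, 292.8], [288, 277, 61, 28, 1285]), ([317.6, 345.1], [287, 338, 61, 19, 820])]
blue [([311.9, 242.6], [239, 197, 159, 102, 3665]), ([635.1, 472.2], [627, 459, 13, 21, 143])]
yellow [([121.2, 179.4], [70, 137, 87, 91, 5321]), ([239.2, 320.4], [233, 289, 16, 63, 570]), ([397.6, 320.3], [390, 289, 14, 63, 529]), ([353.5, 368.0], [151, 352, 375, 27, 4317])]
[324.2 154.4]
[392.8 194.8]
[ 77.9 185.1]
[-83.1 179.7]
[-32.3 173.6]
```

View pics/w4.png

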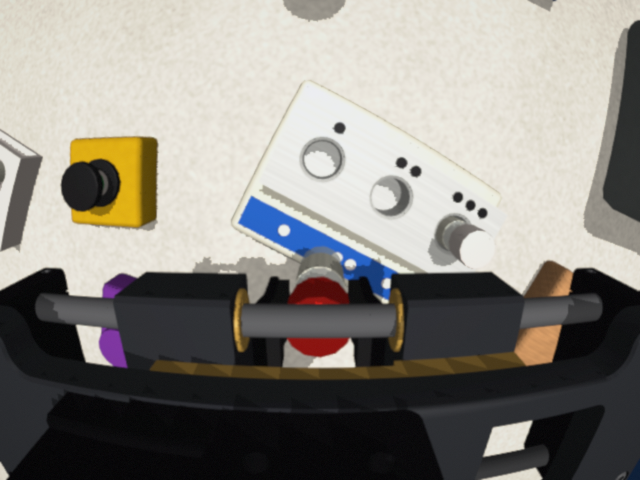

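```bash
python3 - <<'E'
from h import *
import json
s=json.load(open('pics/w4.json'));R=np.array(s['tcp_rot']);p=np.array(s['position'])
im=cv2.imread('pics/w4.png');g=cv2.medianBlur(cv2.cvtColor(im,6),3)
print(cv2.HoughCircles(g[120:225,290:430],cv2.HOUGH_GRADIENT,1,30,param1=120,param2=12,minRadius=16,maxRadius=26)+np.array([290,120,0]))
for px in [(323,159.5),(391,196)]:
    P=at('wrist',px,.092,s);print(P.round(4),(R[:2,:2].T@(P-p[:2])).round(4))
for t in [(.0125,0,.0645),(0,0,.0645),(0.0,.0125,.0645),(0,-.0125,.0645)]:print(t,proj(p+R@np.array(t),s).round(1))
cv2.imwrite('pics/w4c.png',cv2.resize(im[110:310,240:440],(600,600),interpolation=2))
E
```

```text
[[[390.5        197.5         21.79999924]
  [321.5        158.5         20.5       ]]]
[ 0.5708 -0.2087] [0.0603 0.0023]
[ 0.5571 -0.2655] [0.0333 0.0542]
(0.0125, 0, 0.0645) [319.7 242.8]
(0, 0, 0.0645) [319.7 262.8]
(0.0, 0.0125, 0.0645) [340.4 262.8]
(0, -0.0125, 0.0645) [299.  262.8]
```

View pics/w4c.png

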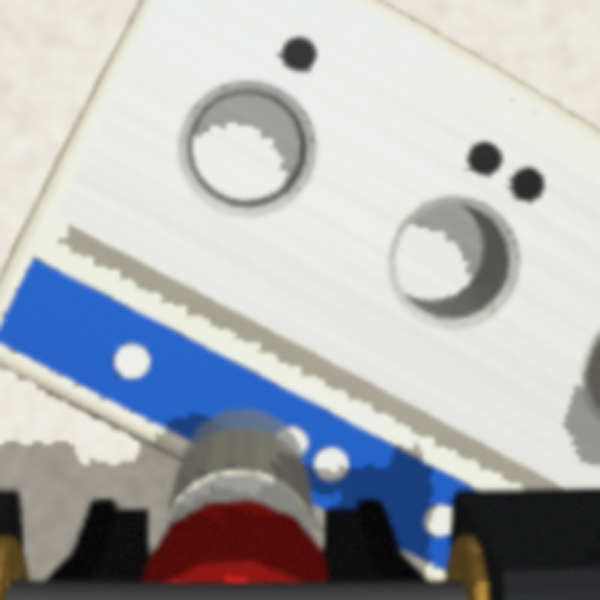

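The crop shows pocket 1's mouth at about (323,159). The held tube's foot edge is at (322,247), about 2.5 mm short of nominal in tool x, so I correct by shifting 62.5 mm and 1 mm. (7 viewed)

```bash
python3 -m inch '[{"gripper":0,"dx":30,"dy":0,"dz":0,"turn":0},{"gripper":0,"dx":62.5,"dy":1,"dz":0,"turn":0},{"gripper":0,"dx":62.5,"dy":1,"dz":25,"turn":0},{"gripper":0,"dx":62.5,"dy":1,"dz":45,"turn":0},{"gripper":0,"dx":62.5,"dy":1,"dz":57,"turn":0},{"gripper":0,"dx":62.5,"dy":1,"dz":57,"turn":0},{"gripper":0,"dx":62.5,"dy":1,"dz":57,"turn":0}]'; python3 -m inch '[{"gripper":0,"dx":0,"dy":0,"dz":4,"turn":0},{"gripper":0,"dx":0,"dy":0,"dz":8,"turn":0},{"gripper":0,"dx":0,"dy":0,"dz":12,"turn":0},{"gripper":0,"dx":0,"dy":0,"dz":12,"turn":0}]'
```

```text
time_s: 7.9
position: [0.5737, -0.2079, 0.164]
tcp_rot: [[0.971, 0.241, 0.0], [0.241, -0.971, -0.0], [0.0, 0.0, -1.0]]
force: [-0.7, -0.3, -0.2]
opening: 0.309
time_s: 8.3
position: [0.573, -0.2082, 0.1511]
tcp_rot: [[0.971, 0.24, -0.001], [0.24, -0.971, 0.001], [-0.001, -0.001, -1.0]]
force: [0.5, 0.2, -1.1]
opening: 0.311
```

```bash
python3 -m inch '[{"gripper":0,"dx":0,"dy":0,"dz":4,"turn":0},{"gripper":0,"dx":0,"dy":0,"dz":8,"turn":0},{"gripper":0,"dx":0,"dy":0,"dz":12,"turn":0},{"gripper":0,"dx":0,"dy":0,"dz":16,"turn":0},{"gripper":0,"dx":0,"dy":0,"dz":20,"turn":0},{"gripper":0,"dx":0,"dy":0,"dz":24,"turn":0},{"gripper":0,"dx":0,"dy":0,"dz":24,"turn":0}]'; python3 -m inch '[{"gripper":0,"dx":0,"dy":0,"dz":2,"turn":0},{"gripper":0,"dx":0,"dy":0,"dz":3.5,"turn":0},{"gripper":0,"dx":0,"dy":0,"dz":3.5,"turn":0}]'
```

```text
time_s: 9.0
position: [0.573, -0.208, 0.1268]
tcp_rot: [[0.971, 0.24, -0.001], [0.24, -0.971, 0.001], [-0.001, -0.001, -1.0]]
force: [-0.3, -0.0, -0.3]
opening: 0.309
time_s: 9.3
position: [0.5733, -0.2082, 0.1239]
tcp_rot: [[0.971, 0.24, -0.0], [0.24, -0.971, 0.0], [-0.0, -0.0, -1.0]]
force: [0.1, 0.5, -1.5]
opening: 0.309
```

```bash
for i in 1 2 3; do python3 -m inch '[{"gripper":0,"dx":0,"dy":0,"dz":1,"turn":0},{"gripper":0,"dx":0,"dy":0,"dz":1,"turn":0}]' | egrep 'pos|force'; done
```

```text
position: [0.5734, -0.2082, 0.123]
force: [-0.4, -0.0, -0.0]
position: [0.5735, -0.2083, 0.1221]
force: [0.3, 0.1, -0.3]
position: [0.5739, -0.2084, 0.122]
force: [-1.7, 1.0, 4.8]
```

```bash
python3 -m inch '[{"gripper":55,"dx":0,"dy":0,"dz":0,"turn":0},{"gripper":55,"dx":0,"dy":0,"dz":0,"turn":0},{"gripper":55,"dx":0,"dy":0,"dz":0,"turn":0},{"gripper":55,"dx":0,"dy":0,"dz":0,"turn":0},{"gripper":55,"dx":0,"dy":0,"dz":-20,"turn":0},{"gripper":55,"dx":0,"dy":0,"dz":-50,"turn":0},{"gripper":55,"dx":0,"dy":0,"dz":-85,"turn":0},{"gripper":55,"dx":0,"dy":0,"dz":-100,"turn":0}]'; python3 -m inch '[{"gripper":60,"dx":-50,"dy":-387,"dz":0,"turn":0},{"gripper":60,"dx":-50,"dy":-387,"dz":0,"turn":0},{"gripper":60,"dx":-50,"dy":-387,"dz":0,"turn":0},{"gripper":60,"dx":-50,"dy":-387,"dz":0,"turn":0},{"gripper":60,"dx":-50,"dy":-387,"dz":0,"turn":0},{"gripper":60,"dx":-50,"dy":-387,"dz":0,"turn":0},{"gripper":60,"dx":-50,"dy":-387,"dz":0,"turn":0},{"gripper":60,"dx":-50,"dy":-387,"dz":0,"turn":0},{"gripper":60,"dx":-50,"dy":-387,"dz":0,"turn":0},{"gripper":60,"dx":-50,"dy":-387,"dz":0,"turn":0},{"gripper":60,"dx":-50,"dy":-387,"dz":0,"turn":0}]'
python3 look.py w5 blue_tube_center
python3 - <<'E'
from h import *
import json
s=json.load(open('pics/w5.json'));R=np.array(s['tcp_rot']);p=np.array(s['position'])
im=cv2.imread('pics/w5.png')[:,:,::-1].copy()
for c,b in blobs(im,'blue'):
    P=at('wrist',c,.09,s);print(c,b,P.round(4),(R[:2,:2].T@(P-p[:2])).round(4))
E
```

```text
time_s: 10.7
position: [0.5749, -0.209, 0.2242]
tcp_rot: [[0.971, 0.24, 0.005], [0.24, -0.971, -0.003], [0.004, 0.004, -1.0]]
force: [-0.4, -0.9, 1.0]
opening: 0.552
time_s: 11.8
position: [0.4326, 0.1547, 0.2211]
tcp_rot: [[0.971, 0.24, 0.001], [0.24, -0.971, -0.0], [0.001, 0.001, -1.0]]
force: [-0.3, -0.1, -0.7]
opening: 0.599
[0.4326 0.1547 0.2211] [-0.3 -0.1 -0.7] 11.8 0.599
[[0.971, 0.24, 0.001], [0.24, -0.971, -0.0], [0.001, 0.001, -1.0]]
blue_tube_center [([321.4, 162.9, 35.6, 34.4], 0.91), ([285.2, 227.9, 38.6, 47.4], 0.26)]
red []
blue [([320.4, 163.4], [304, 146, 35, 35, 957]), ([621.7, 245.7], [600, 219, 40, 58, 954])]
yellow [([477.2, 189.4], [437, 142, 99, 99, 5729]), ([188.0, 318.0], [179, 288, 22, 61, 703]), ([449.7, 318.9], [438, 288, 20, 61, 581]), ([535.1, 354.0], [506, 347, 57, 15, 435]), ([493.2, 359.3], [470, 353, 43, 14, 324]), ([340.2, 370.4], [206, 357, 271, 22, 2191])]
[671.3 195.6]
[690.  223.6]
[518.2 198.1]
[156.1 157.4]
[323.8 159.6]
[320.4, 163.4] [304, 146, 35, 35, 957] [0.4886 0.1678] [0.0575 0.0008]
[621.7, 245.7] [600, 219, 40, 58, 954] [ 0.5003 -0.1461] [-0.0064  0.3083]
```

```bash
python3 -m inch '[{"gripper":60,"dx":35,"dy":1,"dz":0,"turn":0},{"gripper":60,"dx":59.5,"dy":1,"dz":0,"turn":0},{"gripper":60,"dx":59.5,"dy":1,"dz":30,"turn":0},{"gripper":60,"dx":59.5,"dy":1,"dz":70,"turn":0},{"gripper":60,"dx":59.5,"dy":1,"dz":100,"turn":0},{"gripper":60,"dx":59.5,"dy":1,"dz":125,"turn":0},{"gripper":60,"dx":59.5,"dy":1,"dz":142,"turn":0},{"gripper":60,"dx":59.5,"dy":1,"dz":150,"turn":0},{"gripper":60,"dx":59.5,"dy":1,"dz":150,"turn":0},{"gripper":60,"dx":59.5,"dy":1,"dz":150,"turn":0}]' && python3 -m inch '[{"gripper":0,"dx":0,"dy":0,"dz":0,"turn":0},{"gripper":0,"dx":0,"dy":0,"dz":0,"turn":0},{"gripper":0,"dx":0,"dy":0,"dz":0,"turn":0},{"gripper":0,"dx":0,"dy":0,"dz":0,"turn":0},{"gripper":0,"dx":0,"dy":0,"dz":0,"turn":0},{"gripper":0,"dx":0,"dy":0,"dz":0,"turn":0}]'
```

```text
time_s: 12.9
position: [0.4907, 0.1682, 0.0715]
tcp_rot: [[0.971, 0.239, 0.001], [0.239, -0.971, 0.0], [0.001, 0.0, -1.0]]
force: [0.2, -1.1, 0.6]
opening: 0.597
time_s: 13.5
position: [0.4902, 0.1688, 0.0714]
tcp_rot: [[0.971, 0.241, 0.001], [0.241, -0.971, 0.0], [0.001, 0.0, -1.0]]
force: [-0.0, 0.6, 4.2]
opening: 0.31
```

```bash
python3 -m inch '[{"gripper":0,"dx":0,"dy":0,"dz":-20,"turn":0},{"gripper":0,"dx":0,"dy":0,"dz":-50,"turn":0},{"gripper":0,"dx":0,"dy":0,"dz":-90,"turn":0},{"gripper":0,"dx":0,"dy":0,"dz":-130,"turn":0},{"gripper":0,"dx":0,"dy":0,"dz":-160,"turn":0}]' && python3 -m inch '[{"gripper":0,"dx":-5,"dy":30,"dz":0,"turn":0},{"gripper":0,"dx":-97,"dy":438,"dz":0,"turn":0},{"gripper":0,"dx":-97,"dy":438,"dz":0,"turn":0},{"gripper":0,"dx":-97,"dy":438,"dz":0,"turn":0},{"gripper":0,"dx":-97,"dy":438,"dz":0,"turn":0},{"gripper":0,"dx":-97,"dy":438,"dz":0,"turn":0},{"gripper":0,"dx":-97,"dy":438,"dz":0,"turn":0},{"gripper":0,"dx":-97,"dy":438,"dz":0,"turn":0},{"gripper":0,"dx":-97,"dy":438,"dz":0,"turn":0},{"gripper":0,"dx":-97,"dy":438,"dz":0,"turn":0},{"gripper":0,"dx":-97,"dy":438,"dz":0,"turn":0},{"gripper":0,"dx":-97,"dy":438,"dz":0,"turn":0}]' && python3 -m inch '[{"gripper":0,"dx":0,"dy":0,"dz":0,"turn":0}]'
python3 look.py w6 pocket1
python3 - <<'E'
from h import *
import json
s=json.load(open('pics/w6.json'));R=np.array(s['tcp_rot']);p=np.array(s['position'])
im=cv2.imread('pics/w6.png')
for t in [(.0125,0,.0645),(0,0,.0645),(0.0,.0125,.0645),(0,-.0125,.0645)]:print(t,proj(p+R@np.array(t),s).round(1))
print(proj((.5571,-.2655,.092),s))
cv2.imwrite('pics/w6c.png',cv2.resize(im[90:310,200:440],(720,660)[:2],interpolation=2)[:600])
E
```

```text
time_s: 14.0
position: [0.4901, 0.1688, 0.2332]
tcp_rot: [[0.971, 0.241, 0.002], [0.241, -0.971, 0.0], [0.002, 0.0, -1.0]]
force: [0.7, 0.5, -0.2]
opening: 0.314
time_s: 15.2
position: [0.5003, -0.2785, 0.2304]
tcp_rot: [[0.971, 0.24, -0.002], [0.24, -0.971, 0.002], [-0.001, -0.003, -1.0]]
force: [0.5, 1.3, -0.4]
opening: 0.309
time_s: 15.3
position: [0.5006, -0.2775, 0.2307]
tcp_rot: [[0.97, 0.242, -0.001], [0.242, -0.97, 0.002], [-0.001, -0.002, -1.0]]
force: [-0.4, -0.9, -0.1]
opening: 0.311
[ 0.5006 -0.2775  0.2307] [-0.4 -0.9 -0.1] 15.3 0.311
[[0.97, 0.242, -0.001], [0.242, -0.97, 0.002], [-0.001, -0.002, -1.0]]
pocket1 [([313.1, 177.3, 271.5, 230.3], 0.71)]
red [([246.6, 123.5], [225, 103, 44, 41, 1403])]
blue [([275.4, 224.5], [187, 170, 199, 120, 4628]), ([318.5, 292.9], [288, 277, 61, 28, 1250]), ([317.5, 345.0], [287, 338, 61, 18, 803]), ([635.1, 472.3], [627, 459, 13, 21, 142])]
yellow [([86.8, 159.7], [41, 119, 79, 84, 4638]), ([239.2, 320.3], [233, 289, 16, 63, 569]), ([397.6, 320.1], [389, 289, 16, 63, 540]), ([352.9, 368.1], [152, 352, 374, 27, 4362])]
[256.5 124. ]
[324.2 161.2]
[ 43.  162.2]
[-93.3 164.5]
[-49.5 156.2]
(0.0125, 0, 0.0645) [319.7 242.8]
(0, 0, 0.0645) [319.7 262.8]
(0.0, 0.0125, 0.0645) [340.4 262.8]
(0, -0.0125, 0.0645) [299.  262.8]
[322.43948384 162.50367687]
```

View pics/w6c.png

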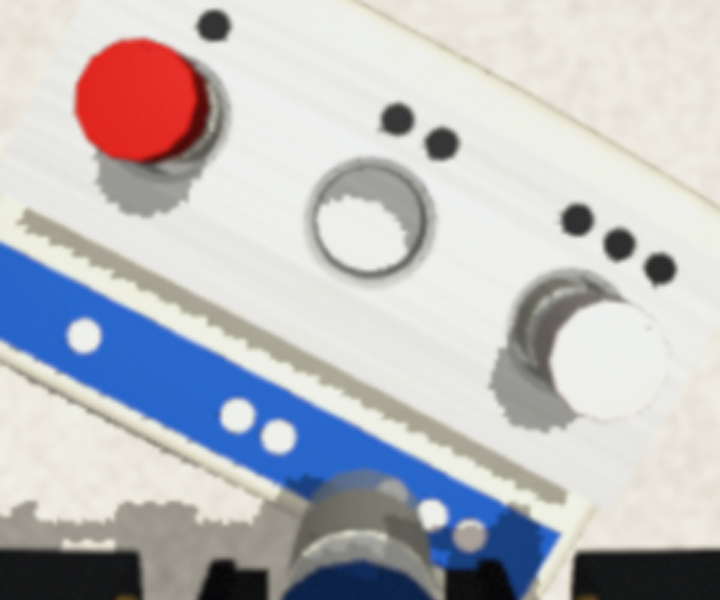

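The crop shows red seated in pocket 1, pocket 2's mouth empty at about (323.7,164), and the blue foot edge at (322,247), the same offset as red had. (8 viewed)

```bash
python3 -m inch '[{"gripper":0,"dx":30,"dy":1,"dz":0,"turn":0},{"gripper":0,"dx":59.5,"dy":2,"dz":0,"turn":0},{"gripper":0,"dx":59.5,"dy":2,"dz":30,"turn":0},{"gripper":0,"dx":59.5,"dy":2,"dz":55,"turn":0},{"gripper":0,"dx":59.5,"dy":2,"dz":66,"turn":0},{"gripper":0,"dx":59.5,"dy":2,"dz":66,"turn":0},{"gripper":0,"dx":59.5,"dy":2,"dz":66,"turn":0}]'; python3 -m inch '[{"gripper":0,"dx":0,"dy":0,"dz":4,"turn":0},{"gripper":0,"dx":0,"dy":0,"dz":8,"turn":0},{"gripper":0,"dx":0,"dy":0,"dz":12,"turn":0},{"gripper":0,"dx":0,"dy":0,"dz":14,"turn":0},{"gripper":0,"dx":0,"dy":0,"dz":14,"turn":0}]'
```

```text
time_s: 16.1
position: [0.5597, -0.2673, 0.1658]
tcp_rot: [[0.971, 0.241, 0.001], [0.241, -0.971, -0.001], [0.001, 0.001, -1.0]]
force: [0.2, -1.1, -0.3]
opening: 0.309
time_s: 16.6
position: [0.5589, -0.2673, 0.1506]
tcp_rot: [[0.971, 0.24, -0.001], [0.24, -0.971, 0.0], [-0.001, -0.001, -1.0]]
force: [-0.1, 0.1, -0.4]
opening: 0.31
```

```bash
python3 -m inch '[{"gripper":0,"dx":0,"dy":-1,"dz":4,"turn":0},{"gripper":0,"dx":0,"dy":-1,"dz":8,"turn":0},{"gripper":0,"dx":0,"dy":-1,"dz":12,"turn":0},{"gripper":0,"dx":0,"dy":-1,"dz":16,"turn":0},{"gripper":0,"dx":0,"dy":-1,"dz":20,"turn":0},{"gripper":0,"dx":0,"dy":-1,"dz":24,"turn":0},{"gripper":0,"dx":0,"dy":-1,"dz":26,"turn":0},{"gripper":0,"dx":0,"dy":-1,"dz":26,"turn":0}]'; for i in 1 2 3; do python3 -m inch '[{"gripper":0,"dx":0,"dy":0,"dz":1,"turn":0},{"gripper":0,"dx":0,"dy":0,"dz":1,"turn":0}]' | egrep 'pos|force'; done
```

```text
time_s: 17.4
position: [0.5588, -0.2663, 0.1246]
tcp_rot: [[0.971, 0.24, -0.001], [0.24, -0.971, 0.0], [-0.001, -0.001, -1.0]]
force: [0.5, -1.1, -0.0]
opening: 0.31
position: [0.5591, -0.2664, 0.1241]
force: [-0.2, -0.4, -0.3]
position: [0.559, -0.2664, 0.123]
force: [-0.2, 0.4, 0.2]
position: [0.5592, -0.2665, 0.1225]
force: [-0.4, 0.1, 2.3]
```

```bash
python3 -m inch '[{"gripper":0,"dx":0,"dy":0,"dz":0.5,"turn":0},{"gripper":0,"dx":0,"dy":0,"dz":0.5,"turn":0},{"gripper":0,"dx":0,"dy":0,"dz":0.5,"turn":0}]' | egrep 'pos|force'
```

```text
position: [0.5593, -0.2666, 0.1224]
force: [0.1, 1.1, 4.6]
```

```bash
python3 -m inch '[{"gripper":55,"dx":0,"dy":0,"dz":0,"turn":0},{"gripper":55,"dx":0,"dy":0,"dz":0,"turn":0},{"gripper":55,"dx":0,"dy":0,"dz":0,"turn":0},{"gripper":55,"dx":0,"dy":0,"dz":0,"turn":0},{"gripper":55,"dx":0,"dy":0,"dz":-20,"turn":0},{"gripper":55,"dx":0,"dy":0,"dz":-50,"turn":0},{"gripper":55,"dx":0,"dy":0,"dz":-85,"turn":0},{"gripper":55,"dx":0,"dy":0,"dz":-100,"turn":0}]'; python3 -m inch '[{"gripper":0,"dx":-46,"dy":-268,"dz":0,"turn":0},{"gripper":0,"dx":-46,"dy":-268,"dz":0,"turn":0},{"gripper":0,"dx":-46,"dy":-268,"dz":0,"turn":0},{"gripper":0,"dx":-46,"dy":-268,"dz":0,"turn":0},{"gripper":0,"dx":-46,"dy":-268,"dz":0,"turn":0},{"gripper":0,"dx":-46,"dy":-268,"dz":0,"turn":0},{"gripper":0,"dx":-46,"dy":-268,"dz":0,"turn":0},{"gripper":0,"dx":-46,"dy":-268,"dz":0,"turn":0},{"gripper":0,"dx":-46,"dy":-268,"dz":0,"turn":0}]'
python3 look.py w7 plunger_top
python3 - <<'E'
from h import *
im=capture('side');a=cv2.imread('pics/w7.png')
cv2.imwrite('pics/s7.png',im[:,:,::-1])
b=cv2.resize(im[160:310,300:420,::-1],(480,600),interpolation=2)
cv2.imwrite('pics/c7.png',np.hstack([cv2.resize(a[60:300,200:520],(320,240)),np.zeros((240,1,3),np.uint8),cv2.resize(b,(192,240))]) if 0 else np.hstack([np.vstack([a[60:300,200:520],np.zeros((360,320,3),np.uint8)]),b]))
E
```

```text
time_s: 19.1
position: [0.5603, -0.2673, 0.2247]
tcp_rot: [[0.971, 0.24, 0.004], [0.24, -0.971, -0.003], [0.003, 0.004, -1.0]]
force: [0.6, -0.9, -0.1]
opening: 0.553
time_s: 20.0
position: [0.4511, -0.0184, 0.2218]
tcp_rot: [[0.971, 0.24, 0.002], [0.24, -0.971, -0.001], [0.001, 0.001, -1.0]]
force: [-0.2, 0.7, 0.5]
opening: 0.01
[ 0.4511 -0.0184  0.2218] [-0.2  0.7  0.5] 20.0 0.01
[[0.971, 0.24, 0.002], [0.24, -0.971, -0.001], [0.001, 0.001, -1.0]]
plunger_top [([313.1, 160.7, 52.5, 59.2], 0.88), ([317.9, 353.0, 4.5, 19.8], 0.41)]
red [([590.5, 162.0], [570, 146, 41, 35, 1153])]
blue [([630.5, 6.2], [613, 0, 27, 20, 271]), ([626.2, 200.5], [611, 185, 29, 34, 805]), ([523.2, 233.7], [469, 189, 119, 94, 2917]), ([635.5, 474.5], [628, 465, 12, 15, 90])]
yellow [([314.4, 161.9], [263, 111, 105, 104, 7196]), ([297.7, 321.1], [295, 290, 7, 63, 353]), ([339.2, 321.4], [336, 290, 7, 63, 340]), ([308.0, 368.3], [101, 356, 370, 23, 4245])]
[564.2 156.7]
[602.1 193.6]
[315.  162.4]
[  9.1 150.2]
[114.8 140.3]
```

View pics/c7.png

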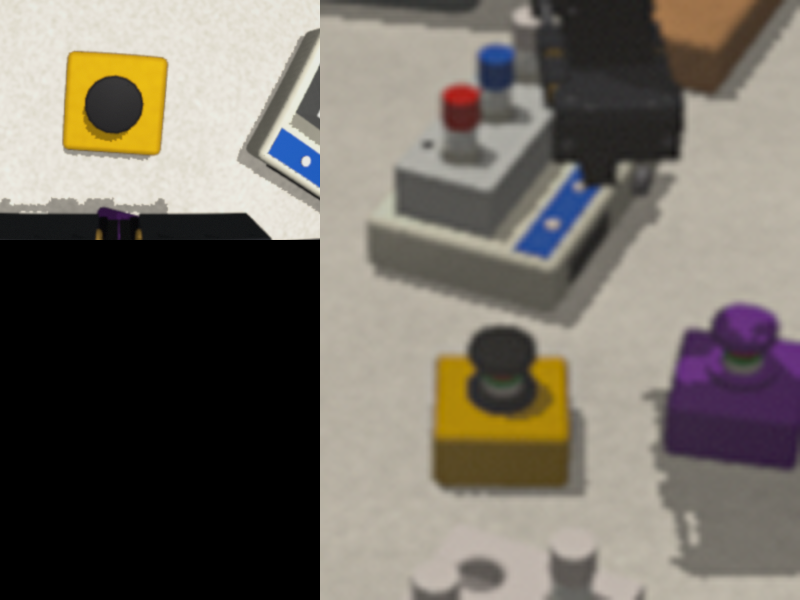

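Both containers stand equally high in pockets 1 and 2. The plunger head is centred at about (314,163) in the wrist picture, and the stem shows white, so it isn't pressed. (9 viewed)

```bash
python3 -m inch '[{"gripper":0,"dx":35,"dy":-3,"dz":0,"turn":0},{"gripper":0,"dx":59,"dy":-3.5,"dz":0,"turn":0},{"gripper":0,"dx":59,"dy":-3.5,"dz":40,"turn":0},{"gripper":0,"dx":59,"dy":-3.5,"dz":80,"turn":0},{"gripper":0,"dx":59,"dy":-3.5,"dz":105,"turn":0},{"gripper":0,"dx":59,"dy":-3.5,"dz":118,"turn":0},{"gripper":0,"dx":59,"dy":-3.5,"dz":120,"turn":0},{"gripper":0,"dx":59,"dy":-3.5,"dz":120,"turn":0},{"gripper":0,"dx":59,"dy":-3.5,"dz":120,"turn":0}]'; for i in 1 2 3 4 5 6; do python3 -m inch '[{"gripper":0,"dx":0,"dy":0,"dz":1,"turn":0},{"gripper":0,"dx":0,"dy":0,"dz":1,"turn":0}]' | egrep 'pos|force'; done
```

```text
time_s: 21.05
position: [0.5072, -0.0003, 0.1023]
tcp_rot: [[0.971, 0.24, 0.002], [0.24, -0.971, -0.0], [0.002, 0.001, -1.0]]
force: [-1.1, -0.5, -0.4]
opening: 0.004
position: [0.5068, 0.0001, 0.1013]
force: [0.0, 0.4, -0.8]
position: [0.5064, 0.0003, 0.0998]
force: [0.1, -0.3, -0.9]
position: [0.5062, 0.0003, 0.0985]
force: [0.8, -0.8, 0.0]
position: [0.5063, 0.0003, 0.0976]
force: [-0.3, 0.7, 1.9]
position: [0.5063, 0.0003, 0.0965]
force: [0.8, 0.3, 2.3]
position: [0.5063, 0.0003, 0.0955]
force: [-0.9, -0.3, 2.3]
```

```bash
python3 -m inch '[{"gripper":0,"dx":0,"dy":0,"dz":2,"turn":0},{"gripper":0,"dx":0,"dy":0,"dz":4,"turn":0},{"gripper":0,"dx":0,"dy":0,"dz":5,"turn":0},{"gripper":0,"dx":0,"dy":0,"dz":6,"turn":0},{"gripper":0,"dx":0,"dy":0,"dz":6,"turn":0}]' | egrep 'pos|force'; for i in 1 2 3; do python3 -m inch '[{"gripper":0,"dx":0,"dy":0,"dz":0,"turn":0}]' | egrep 'pos|force'; done
```

```text
position: [0.5063, 0.0003, 0.0895]
force: [-1.4, 0.5, 4.6]
position: [0.5063, 0.0003, 0.0896]
force: [-1.6, 0.2, 4.8]
position: [0.5063, 0.0003, 0.0896]
force: [-1.4, -0.2, 3.4]
position: [0.5063, 0.0003, 0.0896]
force: [-1.8, 0.5, 4.6]
```

```bash
python3 -m inch '[{"gripper":0,"dx":0,"dy":0,"dz":1.6,"turn":0},{"gripper":0,"dx":0,"dy":0,"dz":1.6,"turn":0},{"gripper":0,"dx":0,"dy":0,"dz":1.6,"turn":0}]' | egrep 'pos|force|time'; python3 - <<'E'
from h import *
f=[]
im=capture('side')
for i in range(4): capture('top');f.append([*read_state()['force'],read_state()['position'][2]])
print(np.mean(f,0))
cv2.imwrite('pics/c8.png',cv2.resize(im[175:290,300:420,::-1],(600,575),interpolation=2))
E
```

```text
time_s: 23.35
position: [0.5063, 0.0003, 0.0879]
force: [-1.1, 1.3, 4.3]
[-1.11969831  0.49819366  4.25887387  0.08796222]
```

View pics/c8.png

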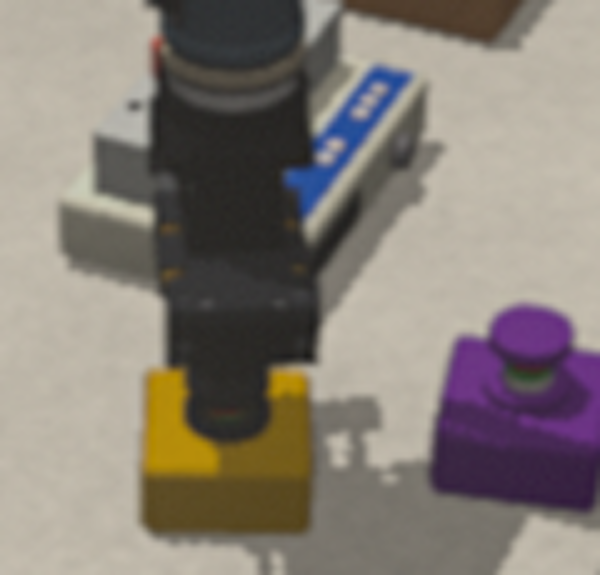

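The stem is mostly in shadow in this crop. A thin reddish-green band shows at about (345,258), with no white visible. I'll check its colours numerically before handing in. (10 viewed)

```bash
python3 - <<'E'
from h import *
im=capture('side').astype(int)
for r in range(253,264):print(r,im[r,342:349].mean(0).round().tolist())
s=read_state();print(s['position'],s['force'],s['time_s'])
E
```

```text
253 [45.0, 44.0, 41.0]
254 [45.0, 44.0, 41.0]
255 [44.0, 43.0, 40.0]
256 [49.0, 42.0, 39.0]
257 [61.0, 47.0, 39.0]
258 [54.0, 53.0, 42.0]
259 [47.0, 49.0, 42.0]
260 [44.0, 44.0, 41.0]
261 [43.0, 42.0, 42.0]
262 [51.0, 46.0, 40.0]
263 [84.0, 69.0, 36.0]
[5.06281957e-01 2.88115423e-04 8.79687192e-02] [-1.48347661  1.29539355  4.22399404] 23.65
```

Red sits above green, with green right at the collar and no white showing. That is the run position.

```bash
python3 -c "
from rig import *
print(hand_in())"
```

```text
the job is handed in; nothing more can be done
None
```

I put the red-capped container in pocket 1 and the blue-capped one in pocket 2. I then pressed the yellow box's plunger with closed fingers and handed in at about 24 s, still holding it down.

- **Containers:** I lowered each one until the floor pushed back with about 4.7 N, then let go. The side view afterwards showed both standing at the same height in the right pockets.
- **Plunger, by height:** the fingers are 10 mm below the point of first contact. In the side picture, green is at the collar with red above it and no white, but the stem is in shadow and the colours are faint.
- **Plunger, by force:** it read about 4.2–4.3 N, a little under the nominal 5 N at 10 mm. If anything, the press is slightly shallow, but still in the green.
- **Other checks:** the wrist and top cameras disagreed by about 3–4 mm in x. I allowed for that using the position of each held container's foot, and both went in without catching. The first move command was refused as invalid input and moved nothing.
- **Everything else:** I meant to touch nothing else and saw no sign that I had, but I did not check each object's position again at the end.

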